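# Eject a bar of laundry soap from its mould and lay it out to cure

## Task

The green bar of laundry soap has set in the sloping wooden mould. Press the red ejector pedal fully down so that the soap's other end comes up, draw the bar out of the mould, and set it down, without dropping it, flat and the same way up in the middle of the cork slip on the curing rack, lengthwise along the slip. Do not disturb anything else on the bench.

Things in the scene. Friction and masses are not known exactly. Their poses are not given: they have to be found in the camera images.
- soap: Green bar of laundry soap, a block 48 (its x) by 120 (its y, the length) by 40 mm (its z), about 0.23 kg, rigid. Origin: centre of its underside; z points out of the top face. At the start it lies in the mould cavity, its top flush with the mould's rim, so it cannot be gripped until the ejector has raised it.
- mould: Fixed pale wooden mould on a low stand, 83 by 150 mm over its walls; a tongue and pedal run 65 mm on beyond its +y end. Origin: on the bench under the cavity; z up, x away from the robot at yaw 0. The mould leans 30 deg about its y axis: its open face looks up and to its -x side, normal (-0.5, 0, 0.866) in this frame. Walls 16 mm thick (end wall 13). Above it is free.
- cavity (a point): Middle of the mould's open face, level with the rim, 90 mm above the bench. The cavity is 51 (up the slope) by 123 (along y) by 40 mm deep over the ejector plate. The point's axes are those of the mould body (z up, not leaning).
- ejector (a joint): Steel bell crank hinged across the slope at the cavity floor, +y end: plate under the soap, red pedal outside. 0 = down, 0.26 rad = pedal on its stop: pedal pressed 13 mm along the normal, soap's -y end 31 mm up, its +y end still at the bottom, bar at 15 deg to the face. Stiff hinge: moves under 8 to 14 N at mid-pad, then stops dead; the soap stays up when let go (pushed hard, it sinks).
- pedal (a point): Middle of the top face of the red pedal pad, 44 (up the slope) by 40 mm (along the mould's y), 50 mm beyond the hinge. Axes: z out of the pad (leaning 30 deg as the mould does, turning with the ejector), y along the mould's length away from the cavity.
- rack: Fixed slatted wooden curing rack, 152 (x) by 310 (y) by 30 mm high, with three bays 100 mm apart along its y. Origin: centre of its underside.
- slip: Thin cork slip lying fixed in the one empty bay of the rack, 72 (x) by 140 (y, lengthwise) by 3 mm, its top 33 mm above the bench. Its length runs across the rack, along the rack's x. Origin: centre of its underside, 30 mm above the bench. Which of the three bays it lies in changes.
- cured_a: Cream bar of cured soap, 48 by 120 by 40 mm, loose on the rack in another bay, lengthwise as the slip. Origin: centre of its underside. Leave alone.
- cured_b: Mauve bar of cured soap, 48 by 120 by 40 mm, loose on the rack in another bay. Origin: centre of its underside. Leave alone.
- dispenser: White bottle with black cap, 68 mm across, 180 mm high, loose. Origin: centre of its underside. Leave alone.
- jar: Amber jar with wooden lid, 84 mm across, 120 mm high, loose. Origin: centre of its underside. Leave alone.
- brush: Wooden scrubbing brush, 55 by 150 by 42 mm, loose. Origin: centre of its underside. Leave alone.
- spatula: Spatula with wooden handle lying flat on the bench, 200 mm long, loose. Leave alone.
- plant_pot: White pot with a green plant, 100 mm across, about 180 mm high, loose. Origin: centre of its underside. Leave alone.

How it is judged:
By the outcome, as a careful person would: the job done as asked, in the order asked, and still so for the second after the job is handed in, with the robot touching nothing.
It also fails if it takes over 48 s, if anything falls off the work surface, if the arm or the gripper's body presses on something with over 40 N, if the wrist force passes 120 N, or if a joint passes its speed limit or range.

## Robot

A 7-joint arm with a two-finger parallel gripper is mounted at the origin on the work surface. World frame = base frame: x ahead of the robot, y to its left, z up, the work surface at z = 0. Lengths are in m, angles in rad, forces in N, time in s.
With the tool pointing down it reaches from about 0.35 to 0.775 m from the base axis. Payload 3.1 kg.
Tool frame: the origin (TCP) lies between the finger pads; the fingertips stand 8 mm ahead of it and the grasp point (between the pads) lies 11 mm behind it (robot.tip_extent is the distance from the TCP to the fingertips, in m); z points along the fingers, y is the line along which they close (so a half turn about z gives the same grasp; the last joint's range is limited). The gripper opens to 85 mm and grips with 20 to 120 N. Pads are 22 mm wide; open, the fingers measure 114 mm over their backs; the gripper's body (76 mm by 85 mm) begins 54 mm behind the grasp point. The pads swing forward as they close: fully open they stand 13 mm farther back than shut.
Start: joints at [1.202, 0.311, 0.014, 1.512, -0.004, 1.319, -0.027], TCP at [0.177, -0.521, 0.239] pointing down, gripper open.
Joint ranges: [-2.7, 2.7], [-0.3, 1.91], [-1.27, 1.3], [0.12, 2.57], [-1.44, 4.58], [0.2, 2.03], [-3.05, 3.05]. Speed limits (rad/s): [2.79, 2.79, 3.14, 3.14, 3.14, 3.14, 3.14].

## Interface

Orientations are given as a 3x3 rotation matrix whose columns are the frame's x, y, z axes.
In Python, from cell import robot gives the robot as it stands. The module is installed in compiled form; this text tells all that it offers.
- The arm moves only by the tool send_rows, never from a script. Its argument "increments" is text: rows parted by semicolons, each of 7 numbers parted by spaces: the gripper command: -1 is shut, 1 is fully open, values between are in proportion, then the shift along the tool's x, y, z scaled (see below), then the turn, a rotation vector about the tool's x, y, z scaled (see below). A call has 1 to 8 rows; each row shifts and turns the commanded pose from where the row before left it, along the tool's axes as they then stand; what a row does not reach is not made up. The controller multiplies each number of a shift by 0.06 m and each number of a turn by 30 degrees. A row lasts 1/8 s, in which the tool goes at most 62.5 mm and 10.7 degrees, less where a joint would pass 70% of its speed; a pose out of reach is approached as far as the arm can. A call with a number of a shift or a turn outside -1 to 1 is refused whole. A call with a gripper value outside its range is refused whole. The fingers move at their own pace and stop on an object; the grip force is fixed at half the most. Time passes only in rows, so rows that do not move let the fingers close. It gives the time, the measured TCP pose, the force, the opening and the grip force at its end, in the units of the state.
- robot.observe(): the state, without advancing time (a new reading comes with each control period).
- robot.grab_frame(name): name is "scene" or "top" or "wrist"; returns (picture, depth): 480x640x3 uint8, blue, green, red; 480x640 float32, m along the optical axis (not along the pixel's ray), 0 where there is no reading.
- robot.camera_info(name): a dict with "fx", "fy", "cx", "cy" (pixels), "xyz" and "attitude" of the camera in the world; the wrist camera has in their place "tool_from_camera" (4x4, takes a point from camera to tool coordinates, whose origin is the TCP and whose axes are the flange's). Camera axes: x right, y up, looking along -z (the intrinsics and any distortion apply to the point x, -y, -z); pixel columns grow to the right and rows downward; lengths in m; the calibration is good to about 2 mm. A picture is of the moment at which its call begins: read the wrist's pose just before it. camera_info takes no time and is no camera call.
- robot.sign_off(): hands the job in; it is judged then, once.
The state is a dict: "clock": time; "joint_pos": joint angles; "dq": joint speeds; "joint_efforts": joint torques, N m; "position": TCP position; "tool_rot": TCP orientation; "wrist_force": force on the tool from outside, world axes, zero at the start; "moment": the same for the moment, N m; "finger_gap": finger opening in m; "grip_force": force on a finger pad.
Only numpy, scipy, OpenCV 4.12 (cv2) and the standard library are available. Lean on these libraries where they do the work, as an engineer would, in place of code of your own. Each camera call takes 0.05 s, during which the arm holds its last target. There are 200 camera calls.

## Working session

There is one attempt and no reset: what is moved stays moved. The work goes in short steps, Python scripts to look and compute and a tool call to move; the robot and the scene stay as the last step left them, time stands still between calls to the robot, and variables do not carry over. Pictures are saved under pics/ and viewed, at most 10 in all, crops included, and the job is handed in when it is done.

Besides the shell and the picture viewer there is one more tool, called after ">>>" by a JSON object that holds its "name" and its "arguments". send_rows: Moves the arm, as the interface text tells. Its arguments: {"type":"object","properties":{"increments":{"type":"string"}},"required":["increments"]}

```bash
mkdir -p pics; cat > h.py <<'E'
import numpy as np, cv2
from cell import robot
def cam(n):
    i=robot.camera_info(n); K=np.array([[i['fx'],0,i['cx']],[0,i['fy'],i['cy']],[0,0,1]])
    if n=='wrist':
        s=robot.observe(); T=np.eye(4);T[:3,:3]=np.array(s['tool_rot']);T[:3,3]=s['position']
        T=T@np.array(i['tool_from_camera'])
    else:
        T=np.eye(4);a=np.array(i['attitude']);T[:3,:3]=a;T[:3,3]=i['xyz']
    return K,T
def grab(n):
    K,T=cam(n); p,d=robot.grab_frame(n)
    return K,T,p,d
def cloud(K,T,d):
    v,u=np.mgrid[0:480,0:640]
    P=np.stack([(u-K[0,2])/K[0,0]*d,-(v-K[1,2])/K[1,1]*d,-d],-1)
    return P@T[:3,:3].T+T[:3,3]
E
python3 - <<'E'
from h import *
for n in ['scene','top','wrist']:
    print(n,robot.camera_info(n))
for n in ['scene','top']:
    K,T,p,d=grab(n); cv2.imwrite(f'pics/{n}0.png',p); np.savez(f'{n}0.npz',K=K,T=T,p=p,d=d); print((d>0).mean())
print(robot.observe(), robot.tip_extent)
E
```

```text
scene {'fx': 528.8775245579089, 'fy': 528.8775245579089, 'cx': 325.8517554026419, 'cy': 235.96942313958553, 'xyz': array([0.89932129, 0.60411446, 1.12447975]), 'attitude': array([[-0.89134069, -0.38074174,  0.24606401],
       [ 0.45333282, -0.74987859,  0.48184174],
       [ 0.00106087,  0.54103404,  0.84100003]])}
top {'fx': 441.37945791423226, 'fy': 441.37945791423226, 'cx': 317.46626047248435, 'cy': 244.0553797464548, 'xyz': array([0.45675177, 0.03614291, 0.91415472]), 'attitude': array([[ 0.00879489,  0.98834898, -0.15195047],
       [-0.99994788,  0.00948073,  0.00378959],
       [ 0.00518604,  0.15190922,  0.98838084]])}
wrist {'fx': 331.6018704546517, 'fy': 331.6018704546517, 'cx': 319.23120146800215, 'cy': 244.32634365153632, 'tool_from_camera': array([[ 5.61398602e-04,  9.53414237e-01,  3.01663684e-01,
         7.76866193e-02],
       [ 9.99999201e-01, -1.93528562e-04, -1.24935578e-03,
         1.37898877e-04],
       [-1.13277304e-03,  3.01664144e-01, -9.53413583e-01,
        -1.35124622e-01],
       [ 0.00000000e+00,  0.00000000e+00,  0.00000000e+00,
         1.00000000e+
[... 207 characters left out ...]
3, -2.55966502e-03,  6.27529318e-05, -4.07761575e-03,
       -2.67226248e-04, -1.14719548e-03, -6.52426690e-04]), 'joint_efforts': array([ 1.93783751e-03, -3.80854368e+01,  1.47315469e-01, -2.31239945e+01,
        1.21619398e-02,  8.10481055e-03, -6.71798105e-06]), 'position': array([ 0.1763578 , -0.52029552,  0.23833317]), 'tool_rot': array([[ 9.47058961e-01,  3.21058735e-01, -7.83348863e-04],
       [ 3.21059668e-01, -9.47056988e-01,  1.93670277e-03],
       [-1.20080675e-04, -2.08567344e-03, -9.99997818e-01]]), 'wrist_force': array([-1.00158777, -0.15422153, -0.04416441]), 'moment': array([ 0.00552872, -0.01888216, -0.03320876]), 'grip_force': 0.0, 'finger_gap': 0.08536913737142468} 0.008
```

View pics/scene0.png

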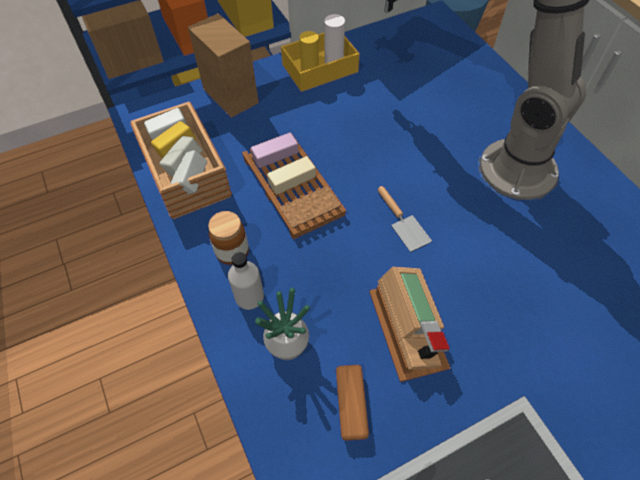

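View pics/top0.png

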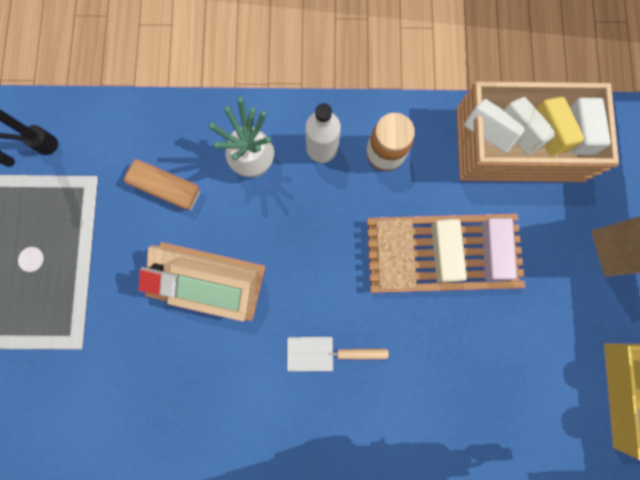

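The scene view shows the red pedal at (437,340), the soap top at (418,297) and the empty cork slip at (318,208). In the top view they are at (151,282), (207,293) and (396,254). The open face looks toward the robot, with the pedal on the +y side.

```bash
cat > meas.py <<'E'
from h import *
def comp(m,near):
    n,l,s,c=cv2.connectedComponentsWithStats(m.astype(np.uint8))
    ok=[i for i in range(1,n) if s[i,4]>60]; i=min(ok,key=lambda i:np.hypot(*(c[i]-near))); return l==i
for n,g,r,c in [('top',(207,293),(151,282),(396,254)),('scene',(418,297),(437,340),(318,208))]:
    z=np.load(n+'0.npz'); K,T,p,d=[z[k] for k in 'KTpd']; P=cloud(K,T,d)
    hsv=cv2.cvtColor(p,cv2.COLOR_BGR2HSV); h,s,v=[hsv[...,i].astype(int) for i in range(3)]
    masks={'soap':comp((h>50)&(h<90)&(s>50)&(v>90),g),'pedal':comp(((h<6)|(h>174))&(s>170)&(v>90),r),
           'slip':comp((h>5)&(h<22)&(s>60)&(P[...,2]>.022)&(P[...,2]<.045)&(v>90),c)}
    for k,m in masks.items():
        e=cv2.erode(m.astype(np.uint8),np.ones((3,3)))>0
        Q=P[e]; med=np.median(Q,0); 
        U,S,V=np.linalg.svd(Q-Q.mean(0),full_matrices=False); nn=V[2]*np.sign(V[2][2])
        xy=(P[m]@V[:2].T).astype(np.float32)
        (cx,cy),wh,an=cv2.minAreaRect(xy-xy.mean(0))
        ctr=P[m].mean(0)+V[0]*cx+V[1]*cy
        a=np.radians(an); ax=np.cos(a)*V[0]+np.sin(a)*V[1]; ay=-np.sin(a)*V[0]+np.cos(a)*V[1]
        L=ax if wh[0]>wh[1] else ay
        print(n,k,m.sum(),'ctr',ctr.round(4),'mean',Q.mean(0).round(4),'n',nn.round(3),'L',L.round(3),'wh',np.round(wh,4),'yawL',np.degrees(np.arctan2(L[1],L[0])).round(2))
E
python3 meas.py
```

```text
top soap 1204 ctr [0.6398 0.1322 0.449 ] mean [0.7823 0.1747 0.1362] n [0.374 0.879 0.297] L [ 0.43   0.119 -0.895] wh [0.0976 1.013 ] yawL 15.49
top pedal 309 ctr [0.4935 0.1953 0.5015] mean [0.5075 0.3387 0.1057] n [-0.556  0.787  0.266] L [-0.034 -0.341  0.939] wh [0.8864 0.0453] yawL -95.76
top slip 4985 ctr [ 0.5789 -0.2249  0.0309] mean [ 0.5721 -0.1543  0.0321] n [ 0.002 -0.013  1.   ] L [ 0.04  -0.999 -0.013] wh [0.3089 0.1507] yawL -87.72
scene soap 746 ctr [0.6925 0.4415 0.578 ] mean [0.4951 0.2451 0.0999] n [-0.933  0.178  0.312] L [-0.357 -0.356 -0.864] wh [1.2074 0.1166] yawL -135.07
scene pedal 259 ctr [0.7047 0.4619 0.602 ] mean [0.5141 0.3494 0.1101] n [-0.915 -0.128  0.383] L [-0.353 -0.208 -0.912] wh [0.0476 1.1498] yawL -149.49
scene slip 2427 ctr [ 0.5798 -0.2189  0.0303] mean [ 0.5836 -0.1363  0.032 ] n [ 0.004 -0.014  1.   ] L [ 0.036 -0.999 -0.014] wh [0.1529 0.3073] yawL -87.94
```

```bash
python3 - <<'E'
s=open('meas.py').read()
s=s.replace("(h>50)&(h<90)&(s>50)&(v>90),g)","(h>50)&(h<90)&(s>40)&(v>110)&(P[...,2]<.14)&(d>0)&(P[...,0]<.62)&(P[...,0]>.42),g)").replace("(s>170)&(v>90),r)","(s>170)&(v>90)&(d>0),r)")
s=s.replace("        Q=P[e];","        md=np.median(P[m],0); f=np.linalg.norm(P-md,axis=-1)<(.09 if k!='slip' else .3); m=m&f; e=e&f; Q=P[e];")
s=s.replace("(cx,cy),wh","xy=xy;(cx,cy),wh")
s+="        v_,u_=np.nonzero(m); print('   px',u_.mean().round(1),v_.mean().round(1))\n"
open('meas.py','w').write(s)
E
python3 meas.py
python3 - <<'E'
from h import *
for n,b in [('top',(100,200,300,360)),('scene',(340,240,480,400))]:
    p=cv2.imread(f'pics/{n}0.png')[b[1]:b[3],b[0]:b[2]]
    cv2.imwrite(f'pics/{n}c.png',cv2.resize(p,None,fx=3.7,fy=3.7,interpolation=cv2.INTER_CUBIC))
a=cv2.imread('pics/topc.png');b=cv2.imread('pics/scenec.png')
b=cv2.resize(b,(518,592)); a=cv2.resize(a,(0,0),fx=.38,fy=.38)
o=np.zeros((592,800,3),np.uint8);o[:,:518]=b;o[:a.shape[0],518:518+a.shape[1]]=a[:, :282];cv2.imwrite('pics/crop1.png',o)
E
```

```text
top soap 1342 ctr [0.4896 0.2358 0.0906] mean [0.4901 0.2343 0.0913] n [-0.493  0.107  0.864] L [-0.221 -0.975 -0.005] wh [0.1186 0.0461] yawL -102.77
   px 208.1 292.6
top pedal 306 ctr [0.5075 0.342  0.0983] mean [0.5073 0.3415 0.0983] n [-0.495  0.128  0.859] L [ 0.847 -0.148  0.51 ] wh [0.0352 0.0383] yawL -9.94
   px 149.5 282.2
top slip 4985 ctr [ 0.5789 -0.2249  0.0309] mean [ 0.5721 -0.1543  0.0321] n [ 0.002 -0.013  1.   ] L [ 0.04  -0.999 -0.013] wh [0.3089 0.1507] yawL -87.72
   px 415.0 254.8
scene soap 740 ctr [0.4897 0.24   0.09  ] mean [0.4919 0.2429 0.0912] n [-0.503  0.105  0.858] L [-0.199 -0.98   0.004] wh [0.0506 0.1172] yawL -101.47
   px 417.5 297.4
scene pedal 257 ctr [0.5089 0.3474 0.0982] mean [0.51  0.347 0.099] n [-0.507  0.096  0.857] L [-0.845  0.14  -0.516] wh [0.0379 0.0473] yawL 170.62
   px 437.9 340.4
scene slip 2427 ctr [ 0.5798 -0.2189  0.0303] mean [ 0.5836 -0.1363  0.032 ] n [ 0.004 -0.014  1.   ] L [ 0.036 -0.999 -0.014] wh [0.1529 0.3073] yawL -87.94
   px 302.0 200.9
```

View pics/scenec.png

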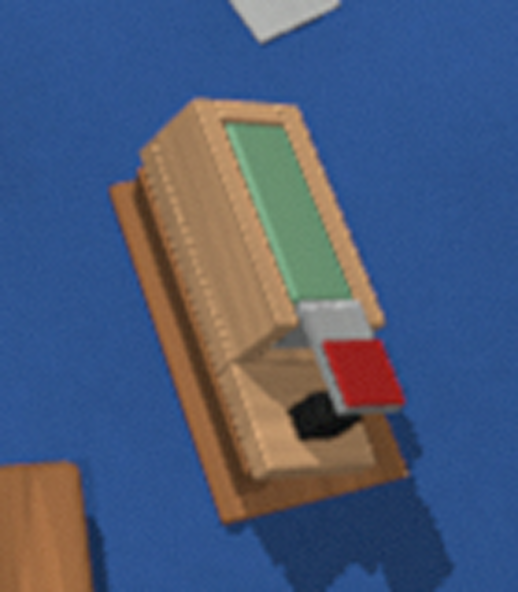

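The crop shows the soap at (285,210), the steel plate and red pad at (360,372), and the black stop under the pad. The measured mould yaw is about -12°. Next I'll move to a viewing pose over the mould, tilted with it.

```bash
cat >> h.py <<'E'
from scipy.spatial.transform import Rotation as R
def frame(yaw=-12.):
    a=np.radians(yaw); y=np.array([-np.sin(a),np.cos(a),0]); n=np.array([-.5*np.cos(a),-.5*np.sin(a),.866]); u=np.cross(y,n)
    return u,y,n   # slope, length, normal
def delta(p,Rt):
    "units needed: turn first (in present axes), then shift (in target axes); also shift in present axes"
    s=robot.observe(); R0=np.array(s['tool_rot']); dp=np.array(p)-s['position']
    rv=R.from_matrix(R0.T@Rt).as_rotvec(degrees=True)
    print('turn units',(rv/30).round(3),'deg',np.linalg.norm(rv).round(1),'| shift after',(Rt.T@dp/.06).round(3),'| shift now',(R0.T@dp/.06).round(3))
    print('q',s['joint_pos'].round(2),'t',s['clock'],'F',s['wrist_force'].round(1))
def look(y,z):
    z=z/np.linalg.norm(z); y=y-z*(y@z); y/=np.linalg.norm(y); return np.stack([np.cross(y,z),y,z],1)
E
python3 - <<'E'
from h import *
u,y,n=frame()
Rt=look(u,-n); delta([.434,.29,.203],Rt)
R0=np.array(robot.observe()['tool_rot'])
delta([.42,-.25,.26],R0)
E
```

```text
turn units [-0.912  0.515 -1.929] deg 65.9 | shift after [14.103  0.911  1.206] | shift now [  8.403 -11.41    0.612]
q [ 1.2   0.31  0.01  1.51 -0.    1.32 -0.03] t 0.1 F [-1.  -0.2 -0. ]
turn units [0. 0. 0.] deg 0.0 | shift after [ 5.292 -2.963 -0.356] | shift now [ 5.292 -2.963 -0.356]
q [ 1.2   0.31  0.01  1.51 -0.    1.32 -0.03] t 0.1 F [-1.  -0.2 -0. ]
```

>>> {"name": "send_rows", "arguments": {"increments": "-1 0.66 -0.37 -0.04 0 0 0;-1 0.66 -0.37 -0.04 0 0 0;-1 0.66 -0.37 -0.04 0 0 0;-1 0.66 -0.37 -0.04 0 0 0;-1 0.66 -0.37 -0.04 0 0 0;-1 0.66 -0.37 -0.04 0 0 0;-1 0.66 -0.37 -0.04 0 0 0;-1 0.66 -0.37 -0.04 0 0 0"}}

```text
clock: 1.1
position: [0.4201, -0.2497, 0.2582]
tool_rot: [[0.947, 0.321, -0.001], [0.321, -0.947, 0.0], [-0.001, -0.0, -1.0]]
wrist_force: [-0.2, -0.8, -0.3]
finger_gap: 0.0002
grip_force: 0.0
```

>>> {"name": "send_rows", "arguments": {"increments": "-1 0 0 0 -0.13 0.074 -0.276;-1 0 0 0 -0.13 0.074 -0.276;-1 0 0 0 -0.13 0.074 -0.276;-1 0 0 0 -0.13 0.074 -0.276;-1 0 0 0 -0.13 0.074 -0.276;-1 0 0 0 -0.13 0.074 -0.276;-1 0 0 0 -0.13 0.074 -0.276;-1 0 0 0 0 0 0"}}

```text
clock: 2.1
position: [0.4178, -0.251, 0.2571]
tool_rot: [[0.219, 0.848, 0.483], [0.976, -0.193, -0.104], [0.005, 0.494, -0.869]]
wrist_force: [-0.3, -0.3, -0.7]
finger_gap: -0.0001
grip_force: 0.0
```

```bash
python3 - <<'E'
from h import *
u,y,n=frame()
print(robot.observe()['position'])
Rt=look(u,-n); delta([.434,.29,.203],Rt)
E
```

```text
[ 0.41777414 -0.25095531  0.25711456]
turn units [-0.012  0.003 -0.024] deg 0.8 | shift after [ 8.875 -1.845 -0.024] | shift now [ 8.851 -1.957 -0.024]
q [ 0.8  -0.13 -0.12  2.07 -0.35  0.76  0.66] t 2.1 F [-0.3 -0.3 -0.7]
```

>>> {"name": "send_rows", "arguments": {"increments": "-1 0.74 -0.163 0 0 0 0;-1 0.74 -0.163 0 0 0 0;-1 0.74 -0.163 0 0 0 0;-1 0.74 -0.163 0 0 0 0;-1 0.74 -0.163 0 0 0 0;-1 0.74 -0.163 0 0 0 0;-1 0.74 -0.163 0 0 0 0;-1 0.74 -0.163 0 0 0 0"}}

```text
clock: 3.1
position: [0.4297, 0.1131, 0.2211]
tool_rot: [[0.215, 0.846, 0.487], [0.976, -0.189, -0.103], [0.005, 0.498, -0.867]]
wrist_force: [1.0, 0.3, 0.2]
finger_gap: -0.0001
grip_force: 0.0
```

>>> {"name": "send_rows", "arguments": {"increments": "-1 0.74 -0.163 0 0 0 0;-1 0.74 -0.163 0 0 0 0;-1 0.74 -0.163 0 0 0 0;-1 0.74 -0.163 0 -0.012 0.003 -0.024;-1 0 0 0 0 0 0;-1 0 0 0 0 0 0"}}

```text
clock: 3.85
position: [0.4341, 0.2895, 0.2012]
tool_rot: [[0.204, 0.848, 0.49], [0.979, -0.176, -0.104], [-0.002, 0.501, -0.866]]
wrist_force: [0.3, 0.2, 0.5]
finger_gap: -0.0004
grip_force: 0.0
```

```bash
cat > wm.py <<'E'
from h import *
import sys
def masks(p,d,P):
    hsv=cv2.cvtColor(p,cv2.COLOR_BGR2HSV); h,s,v=[hsv[...,i].astype(int) for i in range(3)]
    return {'soap':(h>45)&(h<90)&(s>40)&(v>90)&(d>0),'pedal':((h<6)|(h>174))&(s>150)&(v>80)&(d>0)}
def rect(P,m):
    n_,l,s_,c=cv2.connectedComponentsWithStats(m.astype(np.uint8)); m=l==1+np.argmax(s_[1:,4])
    md=np.median(P[m],0); m=m&(np.linalg.norm(P-md,axis=-1)<.09)
    e=cv2.erode(m.astype(np.uint8),np.ones((5,5)))>0
    Q=P[e]; U,S,V=np.linalg.svd(Q-Q.mean(0),full_matrices=False)
    if np.linalg.det(V)<0: V[2]*=-1
    xy=((P[m]-Q.mean(0))@V[:2].T).astype(np.float32); (cx,cy),wh,an=cv2.minAreaRect(xy)
    ctr=Q.mean(0)+V[0]*cx+V[1]*cy; a=np.radians(an); A=[np.cos(a)*V[0]+np.sin(a)*V[1],-np.sin(a)*V[0]+np.cos(a)*V[1]]
    i=int(wh[1]>wh[0]); nn=V[2]*np.sign(V[2][2]); L=A[i]*np.sign(A[i][1])
    vv,uu=np.nonzero(m)
    print('ctr',ctr.round(4),'n',nn.round(3),'L',L.round(3),'wh',np.round(wh,4),'px',uu.mean().round(),vv.mean().round(),m.sum())
    return ctr,nn,L
if __name__=='__main__':
    K,T,p,d=grab('wrist'); P=cloud(K,T,d); cv2.imwrite(f'pics/{sys.argv[1]}.png',p); np.savez(sys.argv[1]+'.npz',K=K,T=T,p=p,d=d)
    for k,m in masks(p,d,P).items(): print(k); rect(P,m)
    s=robot.observe(); print(s['position'],s['joint_pos'].round(2),s['wrist_force'])
E
python3 wm.py w1
```

```text
soap
ctr [0.4938 0.2559 0.0901] n [-0.489  0.107  0.865] L [ 0.211  0.977 -0.001] wh [0.0804 0.0471] px 319.0 254.0 4514
pedal
ctr [0.5088 0.3433 0.0983] n [-0.49   0.107  0.865] L [-0.847  0.174 -0.502] wh [0.0423 0.0381] px 321.0 152.0 3008
[0.43476487 0.2881309  0.20155637] [ 0.08  0.3  -1.19  1.95  0.91  1.11 -1.73] [-0.28913287 -0.72528437  1.14931431]
```

View pics/w1.png

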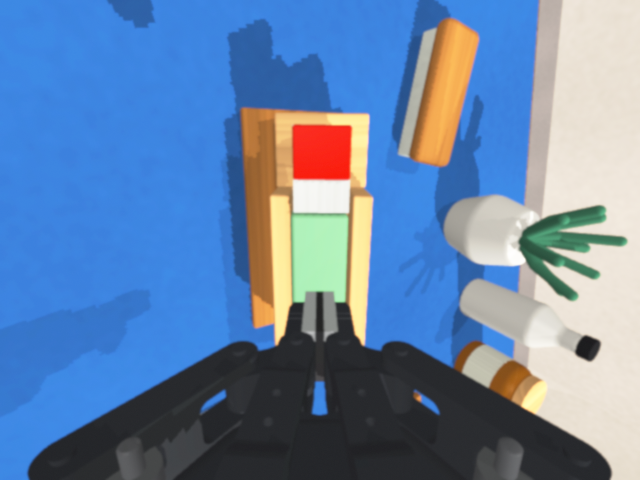

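The wrist view shows the pedal at (321,152) and the soap at (319,254), with the gripper hiding everything below row 300. The pose estimates agree with the other cameras. Next I'll approach the pedal.

```bash
python3 - <<'E'
from h import *
u,y,n=frame()
Rt=look(u,-n); ped=np.array([.5086,.3435,.098]); delta(ped+.004*y+.02*n,Rt)
E
```

```text
turn units [0.004 0.003 0.006] deg 0.2 | shift after [1.225 0.013 1.667] | shift now [1.228 0.014 1.665]
q [ 0.08  0.3  -1.19  1.95  0.91  1.11 -1.73] t 3.9 F [-0.3 -0.7  1.1]
```

>>> {"name": "send_rows", "arguments": {"increments": "-1 0.41 0 0.2 0 0 0;-1 0.41 0 0.3 0 0 0;-1 0.41 0.014 0.4 0 0 0;-1 0 0 0.4 0 0 0;-1 0 0 0.37 0 0 0;-1 0 0 0 0 0 0"}}

```text
clock: 4.65
position: [0.5011, 0.3462, 0.1142]
tool_rot: [[0.21, 0.846, 0.49], [0.978, -0.179, -0.111], [-0.006, 0.502, -0.865]]
wrist_force: [-0.5, -0.6, -0.0]
finger_gap: 0.0001
grip_force: 0.0
```

```bash
python3 - <<'E'
from h import *
u,y,n=frame()
Rt=look(u,-n); ped=np.array([.5086,.3435,.098]); delta(ped+.004*y+.008*n,Rt)
E
```

```text
turn units [0.004 0.012 0.002] deg 0.4 | shift after [ 0.049 -0.021  0.166] | shift now [ 0.05  -0.021  0.166]
q [-0.18  0.6  -0.99  1.84  1.17  1.14 -1.9 ] t 4.65 F [-0.5 -0.6 -0. ]
```

>>> {"name": "send_rows", "arguments": {"increments": "-1 0.05 -0.02 0.07 0 0 0;-1 0 0 0.07 0 0 0;-1 0 0 0.06 0 0 0;-1 0 0 0.06 0 0 0"}}

```text
clock: 5.15
position: [0.5061, 0.354, 0.1023]
tool_rot: [[0.201, 0.847, 0.492], [0.98, -0.173, -0.101], [-0.001, 0.502, -0.865]]
wrist_force: [-4.1, 1.6, 8.7]
finger_gap: -0.0001
grip_force: 5.0
```

>>> {"name": "send_rows", "arguments": {"increments": "-1 0 0 0.04 0 0 0;-1 0 0 0.04 0 0 0"}}

```text
clock: 5.4
position: [0.5082, 0.3565, 0.0996]
tool_rot: [[0.197, 0.847, 0.494], [0.98, -0.173, -0.096], [0.004, 0.503, -0.864]]
wrist_force: [-4.9, 4.7, 9.9]
finger_gap: 0.0003
grip_force: 5.7
```

>>> {"name": "send_rows", "arguments": {"increments": "-1 -0.06 0 0.03 0 0 0;-1 -0.06 0 0.03 0 0 0;-1 0 0 0.03 0 0 0"}}

```text
clock: 5.78
position: [0.509, 0.357, 0.0985]
tool_rot: [[0.188, 0.847, 0.498], [0.982, -0.171, -0.08], [0.018, 0.504, -0.864]]
wrist_force: [-5.8, 10.6, 15.1]
finger_gap: 0.0
grip_force: 9.0
```

```bash
python3 - <<'E'
from h import *
u,y,n=frame()
Rt=look(u,-n); ped=np.array([.5086,.3435,.098]); delta(ped+.004*y+.008*n-.013*n,Rt)
s=robot.observe(); e=s['position']-ped; print('u,y,n',[(e@a).round(4) for a in (u,y,n)],'Fn',s['wrist_force']@n)
E
```

```text
turn units [ 0.008 -0.049  0.017] deg 1.6 | shift after [-0.155  0.032  0.11 ] | shift now [-0.158  0.03   0.107]
q [-0.19  0.63 -0.98  1.84  1.22  1.1  -1.92] t 5.775 F [-5.8 10.6 15.1]
u,y,n [np.float64(-0.0019), np.float64(0.0133), np.float64(0.0016)] Fn 17.021085348799932
```

>>> {"name": "send_rows", "arguments": {"increments": "-1 0.08 0 0.03 0 0 0;-1 0.08 0 0.03 0 0 0;-1 0.03 0 0.03 0 0 0"}}

```text
clock: 6.15
position: [0.5143, 0.3624, 0.0914]
tool_rot: [[0.194, 0.847, 0.495], [0.981, -0.172, -0.091], [0.009, 0.503, -0.864]]
wrist_force: [-8.0, 3.7, 16.3]
finger_gap: 0.0003
grip_force: 9.6
```

```bash
cat > pr.py <<'E'
from h import *
u,y,n=frame(); ped=np.array([.5086,.3435,.098])
s=robot.observe(); e=s['position']-ped; print('u,y,n',[(e@a).round(4) for a in (u,y,n)],'F',[(s['wrist_force']@a).round(1) for a in (u,y,n)],s['joint_pos'].round(2))
E
python3 pr.py
```

```text
u,y,n [np.float64(-0.0019), np.float64(0.0197), np.float64(-0.0065)] F [np.float64(0.7), np.float64(2.0), np.float64(18.4)] [-0.21  0.66 -0.96  1.82  1.23  1.11 -1.93]
```

>>> {"name": "send_rows", "arguments": {"increments": "-1 0 0 0.04 0 0 0;-1 0 0 0.04 0 0 0"}}

```text
clock: 6.4
position: [0.5147, 0.3626, 0.0908]
tool_rot: [[0.194, 0.846, 0.497], [0.981, -0.171, -0.092], [0.007, 0.506, -0.863]]
wrist_force: [-20.7, -1.0, 37.0]
finger_gap: 0.0002
grip_force: 19.8
```

```bash
python3 pr.py
```

```text
u,y,n [np.float64(-0.0019), np.float64(0.02), np.float64(-0.0072)] F [np.float64(1.1), np.float64(-5.3), np.float64(42.1)] [-0.21  0.66 -0.96  1.82  1.24  1.11 -1.93]
```

The press stopped dead at 42 N, so the pedal is on its stop. I'll retract and look.

>>> {"name": "send_rows", "arguments": {"increments": "-1 0 0 -0.08 0 0 0;-1 0 0 -0.2 0 0 0;-1 0 0 -0.4 0 0 0;-1 -0.1 0 -0.5 0 0 0;1 -0.5 0 -0.5 0 0 0;1 -0.7 0 -0.3 0 0 0;1 -0.7 0 0 0 0 0;1 0 0 0 0 0 0"}}

```text
clock: 7.4
position: [0.4346, 0.2424, 0.1854]
tool_rot: [[0.211, 0.846, 0.49], [0.977, -0.178, -0.115], [-0.011, 0.503, -0.864]]
wrist_force: [0.2, -0.6, 0.2]
finger_gap: 0.0731
grip_force: 0.0
```

```bash
python3 wm.py w2; python3 pr.py
```

```text
soap
ctr [0.4858 0.2525 0.1022] n [-0.417  0.355  0.837] L [ 0.333  0.916 -0.223] wh [0.0471 0.1209] px 317.0 221.0 10739
pedal
ctr [0.518  0.3524 0.0867] n [-0.418  0.355  0.836] L [-0.848  0.176 -0.499] wh [0.0428 0.0398] px 320.0 63.0 3762
[0.43497428 0.24546925 0.18592299] [ 0.2   0.23 -1.2   2.04  0.87  1.   -1.67] [-0.71609543  0.12224787  0.60841963]
u,y,n [np.float64(-0.0008), np.float64(-0.1112), np.float64(0.102)] F [np.float64(-0.3), np.float64(-0.0), np.float64(0.9)] [ 0.2   0.23 -1.2   2.04  0.87  1.   -1.67]
```

View pics/w2.png

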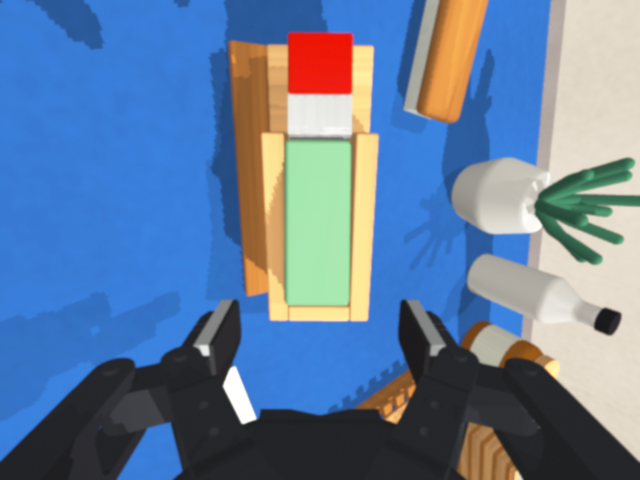

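The wrist view shows the whole raised soap top, with its centre at (317,221) and its near end at row 305. It is tilted 15.05° to the face and the plate is fully up. Next comes the pre-grasp pose, with the gripper partly open.

```bash
cat > pg.py <<'E'
from h import *
import sys
u,y,n=frame(); c=np.cos(np.radians(15)); s_=np.sin(np.radians(15))
m=c*n+s_*y; L=c*y-s_*n; C=np.array([.4858,.2525,.1022])
Rt=look(u,-m); s=float(sys.argv[1]); h=float(sys.argv[2])
delta(C+s*L+h*m,Rt)
o=robot.observe(); e=o['position']-C; print('rel u,L,m',[(e@a).round(4) for a in (u,L,m)])
E
python3 pg.py -.038 .06
```

```text
turn units [ 0.006 -0.489  0.005] deg 14.7 | shift after [ 0.064 -0.001  0.48 ] | shift now [-0.059 -0.003  0.481]
q [ 0.2   0.23 -1.2   2.04  0.87  1.   -1.67] t 7.45 F [-0.7  0.1  0.6]
rel u,L,m [np.float64(0.0001), np.float64(-0.0419), np.float64(0.0888)]
```

>>> {"name": "send_rows", "arguments": {"increments": "0.4 0 0 0 0 -0.165 0;0.4 0 0 0 0 -0.165 0;0.4 0 0 0 0 -0.16 0;0.4 0 0 0 0 0 0;0.4 0 0 0 0 0 0"}}

```text
clock: 8.07
position: [0.4342, 0.2494, 0.1857]
tool_rot: [[0.319, 0.848, 0.422], [0.921, -0.173, -0.349], [-0.223, 0.5, -0.837]]
wrist_force: [-0.3, 0.8, 0.1]
finger_gap: 0.0596
grip_force: 0.0
```

```bash
python3 pg.py -.038 .06; python3 wm.py w3; python3 - <<'E'
from h import *
z=np.load('w3.npz');K,T,d=z['K'],z['T'],z['d']
i=robot.camera_info('wrist');P=cloud(K,np.array(i['tool_from_camera']),d)
for sg in (-1,1):
    m=(d>0)&(abs(P[...,0])<.02)&(P[...,1]*sg>.02)&(P[...,1]*sg<.06)&(P[...,2]<.03)
    Q=P[m]; print(sg,m.sum(),np.percentile(Q[:,2],[50,90,98,100]).round(4), 'inner y',np.percentile(Q[:,1]*sg,[0,2,50,98]).round(4), 'x',Q[:,0].max())
print(robot.observe()['finger_gap'])
E
```

```text
turn units [ 0.004 -0.011  0.013] deg 0.5 | shift after [0.007 0.024 0.505] | shift now [0.004 0.023 0.506]
q [-0.13  0.44 -1.06  1.86  0.95  1.41 -1.8 ] t 8.075 F [-0.3  0.8  0.1]
rel u,L,m [np.float64(-0.0014), np.float64(-0.0384), np.float64(0.0903)]
soap
ctr [0.4856 0.2529 0.1021] n [-0.418  0.356  0.836] L [ 0.333  0.916 -0.223] wh [0.1202 0.0474] px 320.0 191.0 11658
pedal
ctr [0.5158 0.3472 0.088 ] n [-0.419  0.356  0.835] L [-0.848  0.174 -0.5  ] wh [0.0274 0.0428] px 324.0 27.0 4075
[0.43438239 0.24876873 0.18602369] [-0.13  0.44 -1.06  1.86  0.95  1.41 -1.8 ] [0.51780368 0.85935403 0.33083457]
-1 19265 [-0.0612 -0.0309 -0.0081  0.0035] inner y [0.02   0.0209 0.0496 0.0593] x 0.019986520983139945
1 19001 [-0.0618 -0.0306 -0.0082  0.0034] inner y [0.02   0.021  0.0498 0.0594] x 0.019987918233286106
0.05983639130677772
```

>>> {"name": "send_rows", "arguments": {"increments": "0.4 0 0.024 0.3 0 -0.01 0.01;0.4 0 0 0.4 0 0 0;0.4 0 0 0.4 0 0 0;0.4 0 0 0.3 0 0 0;0.4 0 0 0.15 0 0 0;0.4 0 0 0.08 0 0 0;0.4 0 0 0 0 0 0"}}

```text
clock: 9.0
position: [0.477, 0.2143, 0.1053]
tool_rot: [[0.327, 0.846, 0.421], [0.918, -0.179, -0.354], [-0.224, 0.502, -0.835]]
wrist_force: [0.1, -0.1, 0.0]
finger_gap: 0.0597
grip_force: 0.0
```

```bash
python3 pg.py -.038 -.014
```

```text
turn units [0.005 0.    0.001] deg 0.2 | shift after [ 0.01  -0.016  0.112] | shift now [ 0.01  -0.016  0.112]
q [-0.11  0.56 -0.97  1.94  1.11  1.28 -1.88] t 9.0 F [ 0.1 -0.1  0. ]
rel u,L,m [np.float64(0.0009), np.float64(-0.0386), np.float64(-0.0073)]
```

>>> {"name": "send_rows", "arguments": {"increments": "0.4 0 -0.016 0.1 0 0 0;0.4 0 0 0 0 0 0;-1 0 0 0 0 0 0;-1 0 0 0 0 0 0;-1 0 0 0 0 0 0;-1 0 0 0 0 0 0;-1 0 0 0 0 0 0"}}

```text
clock: 9.88
position: [0.4784, 0.2123, 0.0997]
tool_rot: [[0.327, 0.846, 0.42], [0.918, -0.179, -0.354], [-0.225, 0.502, -0.835]]
wrist_force: [-2.3, 0.4, 0.8]
finger_gap: 0.0469
grip_force: 64.1
```

```bash
python3 pg.py -.038 -.014; python3 pr.py
```

```text
turn units [0.004 0.001 0.001] deg 0.1 | shift after [0.013 0.005 0.013] | shift now [0.013 0.005 0.013]
q [-0.11  0.57 -0.96  1.95  1.12  1.27 -1.89] t 9.875 F [-2.3  0.4  0.8]
rel u,L,m [np.float64(-0.0003), np.float64(-0.0388), np.float64(-0.0132)]
u,y,n [np.float64(-0.0012), np.float64(-0.1346), np.float64(0.0026)] F [np.float64(-1.6), np.float64(-0.1), np.float64(1.8)] [-0.11  0.57 -0.96  1.95  1.12  1.27 -1.89]
```

>>> {"name": "send_rows", "arguments": {"increments": "-1 -0.013 0 -0.05 0 0 0;-1 -0.026 0 -0.1 0 0 0;-1 -0.026 0 -0.1 0 0 0;-1 -0.026 0 -0.1 0 0 0"}}

```text
clock: 10.38
position: [0.4679, 0.2145, 0.1189]
tool_rot: [[0.327, 0.846, 0.421], [0.918, -0.179, -0.355], [-0.225, 0.502, -0.835]]
wrist_force: [-0.4, -0.5, -2.9]
finger_gap: 0.0467
grip_force: 63.7
```

```bash
python3 pg.py -.038 -.014; python3 pr.py
```

```text
turn units [0.005 0.001 0.001] deg 0.2 | shift after [0.108 0.    0.367] | shift now [ 0.108 -0.001  0.367]
q [-0.1   0.53 -0.99  1.94  1.08  1.29 -1.86] t 10.375 F [-0.4 -0.5 -2.9]
rel u,L,m [np.float64(-0.0), np.float64(-0.0445), np.float64(0.008)]
u,y,n [np.float64(-0.0008), np.float64(-0.1346), np.float64(0.0246)] F [np.float64(-1.7), np.float64(-0.5), np.float64(-2.3)] [-0.1   0.53 -0.99  1.94  1.08  1.29 -1.86]
```

Lifting freely: the wrist carries only the bar's weight. I'll continue.

>>> {"name": "send_rows", "arguments": {"increments": "-1 -0.05 0 -0.18 0 0 0;-1 -0.05 0 -0.18 0 0 0;-1 -0.05 0 -0.2 0 0 0;-1 -0.05 0 -0.2 0 0 0;-1 -0.07 0 -0.25 0 0 0;-1 -0.07 0 -0.25 0 0 0;-1 0 0 0 0 0 0"}}

```text
clock: 11.25
position: [0.4295, 0.2237, 0.1877]
tool_rot: [[0.327, 0.845, 0.423], [0.919, -0.179, -0.353], [-0.222, 0.504, -0.835]]
wrist_force: [0.3, 0.2, -4.2]
finger_gap: 0.0466
grip_force: 63.7
```

```bash
cat > place.py <<'E'
from h import *
import sys
x,y,z,yaw=map(float,sys.argv[1:5])   # TCP target, heading of tool x (deg)
a=np.radians(yaw); delta([x,y,z],look(np.array([np.sin(a),-np.cos(a),0]),np.array([0,0,-1.])))
s=robot.observe(); print(s['position'].round(4),'gap',s['finger_gap'],s['grip_force'])
E
python3 place.py .55 -.10 .2 2
python3 - <<'E'
# slip by cork colour in scene/top: narrow hues
from h import *
for n,c in [('top',(396,254)),('scene',(318,208))]:
    z=np.load(n+'0.npz');K,T,p,d=[z[k] for k in 'KTpd'];P=cloud(K,T,d)
    lab=cv2.cvtColor(p,cv2.COLOR_BGR2LAB)
    m=(d>0)&(abs(P[...,0]-.578)<.11)&(P[...,1]>-.20)&(P[...,1]<-.04)&(P[...,2]>.02)&(P[...,2]<.05)
    # openness: cork is continuous -> opening kills the slats
    m=cv2.morphologyEx(m.astype(np.uint8),cv2.MORPH_OPEN,np.ones((15,15)))>0
    Q=P[m]; (cx,cy),wh,an=cv2.minAreaRect(Q[:,:2].astype(np.float32)); print(n,cx,cy,wh,an,np.median(Q[:,2]))
    print(p[c[1]-3:c[1]+4,c[0]-3:c[0]+4].mean((0,1)))
E
```

```text
turn units [ 1.162 -0.251  2.328] deg 78.4 | shift after [ 1.819  5.462 -0.205] | shift now [-4.346  2.764  2.581]
q [-0.06  0.39 -1.08  1.91  0.93  1.37 -1.78] t 11.25 F [ 0.3  0.2 -4.2]
[0.4295 0.2237 0.1877] gap 0.046596943781143756 63.71539235115051
top 0.5740107893943787 -0.12617941200733185 (0.14934523403644562, 0.07359707355499268) 0.9590473771095276 0.03313216335849867
[132.93877551 170.36734694 205.93877551]
scene 0.5754533410072327 -0.12261170148849487 (0.0917058140039444, 0.14923180639743805) 89.12763977050781 0.03267779291689987
[ 89.2244898  126.28571429 167.46938776]
```

>>> {"name": "send_rows", "arguments": {"increments": "-1 -0.48 0.265 0.04 0 0 0;-1 -0.48 0.265 0.04 0 0 0;-1 -0.48 0.265 0.04 0 0 0;-1 -0.48 0.265 0.04 0 0 0;-1 0 0 0 0.145 -0.031 0.29;-1 0 0 0 0.145 -0.031 0.29;-1 0 0 0 0.145 -0.031 0.29;-1 0 0 0 0.145 -0.031 0.29"}}

```text
clock: 12.25
position: [0.4494, 0.1016, 0.2356]
tool_rot: [[0.801, 0.578, 0.154], [0.598, -0.759, -0.258], [-0.032, 0.299, -0.954]]
wrist_force: [0.6, 0.9, -2.2]
finger_gap: 0.0464
grip_force: 63.6
```

>>> {"name": "send_rows", "arguments": {"increments": "-1 0 0 0 0.145 -0.031 0.29;-1 0 0 0 0.145 -0.031 0.29;-1 0 0 0 0.145 -0.031 0.29;-1 0 0 0 0.145 -0.031 0.29;-1 0 0 0 0 0 0;-1 0 0 0 0 0 0"}}

```text
clock: 13.0
position: [0.4491, 0.1023, 0.2357]
tool_rot: [[0.999, 0.041, -0.002], [0.041, -0.999, -0.004], [-0.002, 0.004, -1.0]]
wrist_force: [0.8, -0.1, -2.6]
finger_gap: 0.0469
grip_force: 63.6
```

```bash
python3 place.py .50 -.123 .2 2
```

```text
turn units [0.007 0.005 0.012] deg 0.4 | shift after [0.716 3.782 0.595] | shift now [0.694 3.784 0.608]
q [ 0.55  0.24 -0.97  1.72  0.21  1.29 -1.99] t 13.0 F [ 0.8 -0.1 -2.6]
[0.4491 0.1023 0.2357] gap 0.04692249905382558 63.58635663986206
```

>>> {"name": "send_rows", "arguments": {"increments": "-1 0.18 0.48 0.05 0 0 0;-1 0.18 0.48 0.05 0 0 0;-1 0.18 0.48 0.05 0 0 0;-1 0.18 0.48 0.05 0 0 0;-1 0.18 0.48 0.05 0 0 0;-1 0.18 0.48 0.05 0 0 0;-1 0.18 0.48 0.05 0 0 0;-1 0.15 0.42 0.05 0 0 0"}}

```text
clock: 14.0
position: [0.5433, -0.1216, 0.2122]
tool_rot: [[0.999, 0.041, -0.002], [0.041, -0.999, -0.003], [-0.002, 0.003, -1.0]]
wrist_force: [0.1, 0.3, -2.9]
finger_gap: 0.0466
grip_force: 63.6
```

>>> {"name": "send_rows", "arguments": {"increments": "-1 0 0 0 0.007 0.005 0.012;-1 0 0 0 0 0 0"}}

```text
clock: 14.25
position: [0.5427, -0.12, 0.2124]
tool_rot: [[0.999, 0.034, 0.0], [0.034, -0.999, 0.002], [0.0, -0.002, -1.0]]
wrist_force: [-0.4, 0.6, -2.9]
finger_gap: 0.0467
grip_force: 63.6
```

```bash
python3 place.py .536 -.124 .2 2; python3 - <<'E'
from h import *
from wm import masks,rect
for n in ('wrist','top'):
    K,T,p,d=grab(n);P=cloud(K,T,d);cv2.imwrite(f'pics/{n}5.png',p);np.savez(n+'5.npz',K=K,T=T,p=p,d=d)
    if n=='wrist':
        C,nn,L=rect(P,masks(p,d,P)['soap']); s=robot.observe(); Rt=np.array(s['tool_rot'])
        print('soap top centre in tool',Rt.T@(C-s['position']),'n in tool',Rt.T@nn)
E
```

```text
turn units [-0.004 -0.001 -0.002] deg 0.1 | shift after [-0.114  0.063  0.206] | shift now [-0.114  0.063  0.206]
q [ 0.77  0.46 -0.83  1.52  0.34  1.32 -1.63] t 14.25 F [-0.4  0.6 -2.9]
[ 0.5427 -0.12    0.2124] gap 0.046722319249998666 63.56953740119934
ctr [ 0.5811 -0.1185  0.2252] n [ 0.002 -0.005  1.   ] L [ 0.999  0.05  -0.001] wh [0.1189 0.0516] px 319.0 218.0 35382
soap top centre in tool [ 0.03839923  0.00026215 -0.01259346] n in tool [ 0.00221386  0.00254863 -0.9999943 ]
```

View pics/wrist5.png

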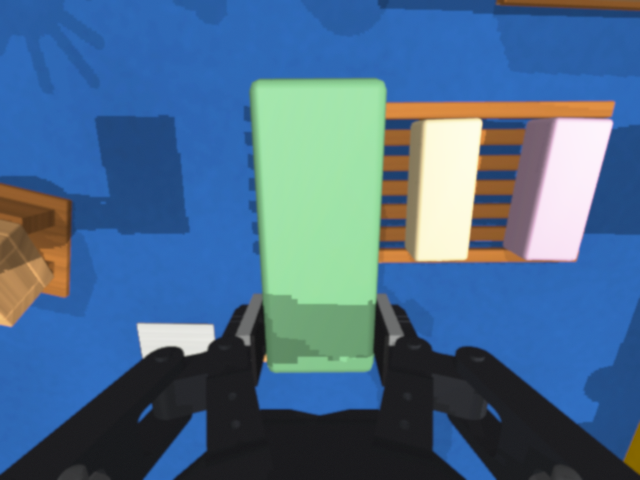

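The wrist view shows the bar level in the grip, rows 80–370. The slip is hidden under it, and the rack rails sit at rows 110 and 256. I'll use the rails to refine the slip position.

```bash
python3 - <<'E'
from h import *
z=np.load('wrist5.npz');K,T,p,d=[z[k] for k in 'KTpd'];P=cloud(K,T,d)
hsv=cv2.cvtColor(p,cv2.COLOR_BGR2HSV);h,s,v=[hsv[...,i].astype(int) for i in range(3)]
m=(d>0)&(P[...,2]>.022)&(P[...,2]<.04)&(h<25)&(s>90)&(P[...,1]<-.16)&(P[...,1]>-.42)&(abs(P[...,0]-.577)<.1)
Q=P[m]; th=np.radians(2.2); ex=np.array([np.cos(th),np.sin(th)]);ey=np.array([-ex[1],ex[0]])
# rail edges: fit yaw on top-rail
b=Q[Q[:,2]>.026]
for lo in np.arange(-.38,-.17,.04):
    q=b[(b[:,1]>lo)&(b[:,1]<lo+.04)]
    if len(q): print(round(lo+.02,2),len(q),q[:,0].min().round(4),np.percentile(q[:,0],[1,99]).round(4),q[:,0].max().round(4))
print('ymin',np.percentile(b[:,1],[0,.5,2]).round(4), 'zmed',np.median(b[:,2]))
(cx,cy),wh,an=cv2.minAreaRect(b[:,:2].astype(np.float32)); print(cx,cy,wh,an)
# left-side sees slip edge beyond soap?
z=np.load('top5.npz');K,T,p,d=[z[k] for k in 'KTpd'];cv2.imwrite('pics/top5c.png',cv2.resize(p[180:330,340:540],None,fx=3,fy=3))
for n in('top','scene'):
    z=np.load(n+'0.npz');K,T,p,d=[z[k] for k in 'KTpd'];P=cloud(K,T,d)
    for nm,px in (('cream',(450,250) if n=='top' else (292,176)),):
        q=P[(d>0)&(P[...,2]>.062)&(P[...,2]<.08)&(abs(P[...,0]-.578)<.1)&(P[...,1]>-.27)&(P[...,1]<-.17)]
        print(n,nm,cv2.minAreaRect(q[:,:2].astype(np.float32)))
z=np.load('wrist5.npz');P=cloud(z['K'],z['T'],z['d']);q=P[(z['d']>0)&(P[...,2]>.062)&(P[...,2]<.08)&(abs(P[...,0]-.578)<.1)&(P[...,1]>-.27)&(P[...,1]<-.17)]
print('wrist cream',cv2.minAreaRect(q[:,:2].astype(np.float32)))
E
```

```text
-0.36 626 0.6478 [0.648  0.6608] 0.6617
-0.32 1199 0.5086 [0.5096 0.6594] 0.6598
-0.28 3705 0.5073 [0.5086 0.6574] 0.6584
-0.24 762 0.5058 [0.5066 0.6567] 0.657
-0.2 2870 0.5044 [0.5056 0.6539] 0.6547
-0.16 217 0.5514 [0.5538 0.6534] 0.6535
ymin [-0.3765 -0.3731 -0.3653] zmed 0.03057649647983901
0.5827911496162415 -0.27864962816238403 (0.1503252238035202, 0.20147089660167694) 2.2367124557495117
top cream ((0.5780746936798096, -0.225009024143219), (0.12016943842172623, 0.0490204393863678), 2.9971978664398193)
scene cream ((0.5802154541015625, -0.22124239802360535), (0.12093351781368256, 0.05232265964150429), 3.247676134109497)
wrist cream ((0.5802908539772034, -0.224989116191864), (0.11976198852062225, 0.04776732251048088), 3.803776264190674)
```

```bash
python3 place.py .538 -.1255 .067 2.2
```

```text
turn units [-0.003 -0.002 -0.007] deg 0.2 | shift after [-0.083  0.096  2.429] | shift now [-0.085  0.1    2.428]
q [ 0.77  0.46 -0.83  1.52  0.34  1.32 -1.63] t 14.35 F [-0.4  0.5 -4.2]
[ 0.5428 -0.1196  0.2127] gap 0.04663104910988331 63.56834650039673
```

>>> {"name": "send_rows", "arguments": {"increments": "-1 -0.085 0.1 0 0 0 -0.007;-1 0 0 0.4 0 0 0;-1 0 0 0.5 0 0 0;-1 0 0 0.5 0 0 0;-1 0 0 0.5 0 0 0;-1 0 0 0.35 0 0 0;-1 0 0 0.15 0 0 0;-1 0 0 0 0 0 0"}}

```text
clock: 15.35
position: [0.5378, -0.1275, 0.0684]
tool_rot: [[0.999, 0.036, 0.0], [0.036, -0.999, 0.001], [0.0, -0.001, -1.0]]
wrist_force: [-0.2, -0.1, -2.8]
finger_gap: 0.0469
grip_force: 63.6
```

```bash
python3 place.py .538 -.1255 .06 2.2
```

```text
turn units [-0.002 -0.001 -0.005] deg 0.2 | shift after [ 0.004 -0.033  0.14 ] | shift now [ 0.004 -0.033  0.14 ]
q [ 0.74  0.59 -0.76  1.71  0.46  1.03 -1.71] t 15.35 F [-0.2 -0.1 -2.8]
[ 0.5378 -0.1275  0.0684] gap 0.046883478612213134 63.56010675430298
```

>>> {"name": "send_rows", "arguments": {"increments": "-1 0 -0.033 0.04 0 0 0;-1 0 0 0.04 0 0 0;-1 0 0 0.03 0 0 0;-1 0 0 0.02 0 0 0"}}

```text
clock: 15.85
position: [0.5381, -0.1255, 0.0607]
tool_rot: [[0.999, 0.036, 0.001], [0.036, -0.999, 0.001], [0.001, -0.001, -1.0]]
wrist_force: [-0.2, -0.7, -1.8]
finger_gap: 0.0469
grip_force: 63.6
```

>>> {"name": "send_rows", "arguments": {"increments": "-1 0 0 0.015 0 0 0;-1 0 0 0.015 0 0 0;-1 0 0 0 0 0 0"}}

```text
clock: 16.23
position: [0.5381, -0.1255, 0.0605]
tool_rot: [[0.999, 0.036, 0.001], [0.036, -0.999, -0.0], [0.001, 0.0, -1.0]]
wrist_force: [-3.6, -0.3, 8.2]
finger_gap: 0.0467
grip_force: 64.8
```

Contact: the force went from -2.9 to +8 N. I'll release only slightly, then retreat straight up.

>>> {"name": "send_rows", "arguments": {"increments": "0.4 0 0 0 0 0 0;0.4 0 0 0 0 0 0;0.4 0 0 0 0 0 0;0.4 0 0 -0.1 0 0 0;0.4 0 0 -0.4 0 0 0;0.4 0 0 -0.6 0 0 0;0.4 0 0 -0.6 0 0 0;0.4 0 0 -0.6 0 0 0"}}

```text
clock: 17.23
position: [0.538, -0.1254, 0.1984]
tool_rot: [[0.999, 0.036, 0.001], [0.036, -0.999, 0.001], [0.002, -0.001, -1.0]]
wrist_force: [1.2, 0.2, 0.3]
finger_gap: 0.0598
grip_force: 0.0
```

>>> {"name": "send_rows", "arguments": {"increments": "0.4 -0.5 0 0 0 0 0;0.4 -0.5 0 0 0 0 0;0.4 0 0 0 0 0 0"}}

```text
clock: 17.6
position: [0.4762, -0.1281, 0.197]
tool_rot: [[0.999, 0.035, -0.001], [0.035, -0.999, -0.001], [-0.001, 0.001, -1.0]]
wrist_force: [0.6, 0.6, 0.0]
finger_gap: 0.0594
grip_force: 0.0
```

```bash
python3 - <<'E'
from h import *
from wm import masks,rect
for n in ('wrist','scene','top'):
    K,T,p,d=grab(n);P=cloud(K,T,d);cv2.imwrite(f'pics/{n}6.png',p);np.savez(n+'6.npz',K=K,T=T,p=p,d=d)
    print(n); near=(P[...,2]>.04)&(P[...,2]<.09)&(abs(P[...,1]+.125)<.06)&(abs(P[...,0]-.577)<.12)
    rect(P,masks(p,d,P)['soap']&near)
    m=(d>0)&(P[...,2]>.028)&(P[...,2]<.038)&(abs(P[...,1]+.125)<.075)&(abs(P[...,0]-.577)<.1)
    if n=='wrist':
        q=P[m]; e=np.array([.9993,.038]);f=np.array([-.038,.9993]); r=(q[:,:2]-[.5765,-.124]); a=r@e;b=r@f
        print(np.percentile(a,[.5,99.5]).round(4),np.percentile(b,[.5,99.5]).round(4))
E
```

```text
wrist
ctr [ 0.5764 -0.1241  0.0736] n [-0.001  0.002  1.   ] L [0.999 0.044 0.001] wh [0.0472 0.118 ] px 318.0 99.0 11237
[-0.0757  0.075 ] [-0.0768  0.0526]
scene
ctr [ 0.5768 -0.1193  0.0727] n [ 0.001 -0.045  0.999] L [0.999 0.052 0.001] wh [0.0493 0.1199] px 309.0 198.0 762
top
ctr [ 0.5743 -0.1227  0.0732] n [-0.    0.01  1.  ] L [0.999 0.035 0.   ] wh [0.119  0.0467] px 397.0 252.0 1402
```

View pics/wrist6.png

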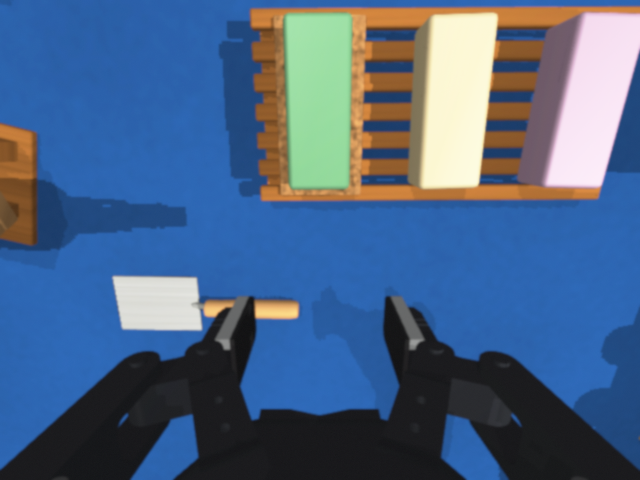

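The wrist view shows the bar flat on the cork slip, at (318,99), with cork showing on all sides. I'll check the centring numerically.

```bash
python3 - <<'E'
from h import *
z=np.load('wrist6.npz');K,T,p,d=[z[k] for k in 'KTpd'];P=cloud(K,T,d)
b,g,r=[p[...,i].astype(int) for i in range(3)]; blue=(b>r+30)
def ray(u,v,h):
    D=T[:3,:3]@np.array([(u-K[0,2])/K[0,0],-(v-K[1,2])/K[1,1],-1]); return T[:3,3]+D*(h-T[2,3])/D[2]
o=[]
for v in range(40,185):
    row=blue[v]; l=320
    while l>200 and not row[l]: l-=1
    k=320
    while k<420 and not row[k]: k+=1
    A,B=ray(l+.5,v,.033),ray(k-.5,v,.033)
    if .068<B[1]*-1+A[1]<.078: o.append((*((A+B)/2)[:2],A[1]-B[1]))
o=np.array(o); print(len(o),np.median(o,0))
x=o[:,0].mean(); print('cork mid y at x=.5764:',np.polyval(np.polyfit(o[:,0],o[:,1],1),.5764),np.polyfit(o[:,0],o[:,1],1))
# slip ends along x: texture columns between soap ends: cork vs rail by saturation on column at slip side
hsv=cv2.cvtColor(p,cv2.COLOR_BGR2HSV)
for u in (300,320,340):
    print(u,[(v,tuple(p[v,u])) for v in list(range(8,18,2))+list(range(184,204,2))])
E
```

```text
0 nan
  return _methods._mean(a, axis=axis, dtype=dtype,
  ret = ret.dtype.type(ret / rcount)
Traceback (most recent call last):
IndexError: too many indices for array: array is 1-dimensional, but 2 were indexed
```

```bash
python3 - <<'E'
from h import *
z=np.load('wrist6.npz');K,T,p,d=[z[k] for k in 'KTpd']
b,g,r=[p[...,i].astype(int) for i in range(3)]; blue=(b>r+60)&(b>g+40)
def ray(u,v,h):
    D=T[:3,:3]@np.array([(u-K[0,2])/K[0,0],-(v-K[1,2])/K[1,1],-1]); return T[:3,3]+D*(h-T[2,3])/D[2]
o=[]
for v in range(30,185):
    l,k=320,320
    while l>200 and not blue[v,l]: l-=1
    while k<430 and not blue[v,k]: k+=1
    A,B=ray(l+.5,v,.033),ray(k-.5,v,.033)
    w=A[1]-B[1]
    if .06<w<.085: o.append((*((A+B)/2)[:2],w))
o=np.array(o); print(len(o),np.median(o,0) if len(o) else '')
if len(o): f=np.polyfit(o[:,0],o[:,1],1); print('cork mid y at x=.5764',np.polyval(f,.5764),f)
# ends in x: cork is speckled; local std of gray along columns, between soap end and rails
R_=[ray(320,v,.033)[0].round(4) for v in (186,190,194,198,202,8,12,16)]; print(R_)
c=p[170:210,255:370]; o2=p[0:40,245:375]
cv2.imwrite('pics/ends.png',np.vstack([cv2.resize(o2,(780,240)),cv2.resize(c,(780,270),interpolation=cv2.INTER_CUBIC)]))
E
```

```text
5 [ 0.61163795 -0.11880362  0.08494214]
cork mid y at x=.5764 -0.12017569865246949 [ 0.04137363 -0.14402346]
[np.float64(0.5141), np.float64(0.5105), np.float64(0.5069), np.float64(0.5033), np.float64(0.4996), np.float64(0.6505), np.float64(0.6478), np.float64(0.6452)]
```

View pics/ends.png

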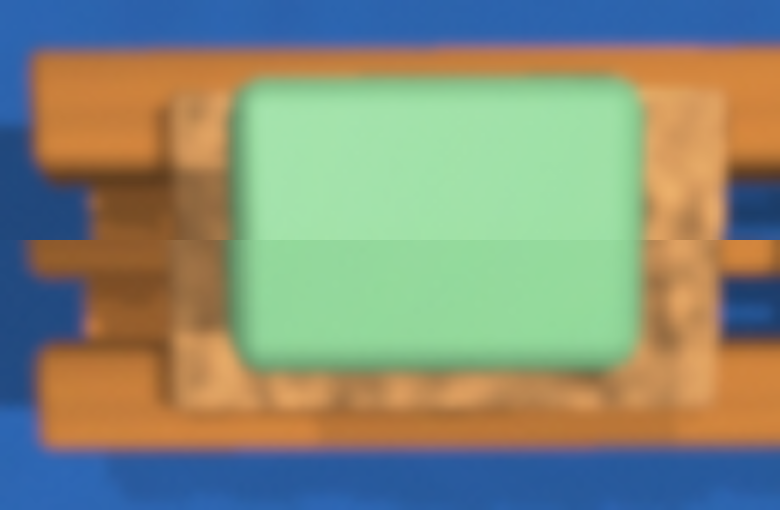

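The crop shows the cork edges at columns 273.7 and 365.8 near row 20, and at columns 280.8 and 360.7 near row 190. The slip ends are at rows 15 and 194.7. I'll cast those points to the slip plane.

```bash
python3 - <<'E'
from h import *
z=np.load('wrist6.npz');K,T=z['K'],z['T']
def ray(u,v,h):
    D=T[:3,:3]@np.array([(u-K[0,2])/K[0,0],-(v-K[1,2])/K[1,1],-1]); return (T[:3,3]+D*(h-T[2,3])/D[2])[:2]
c=[ray(*q,.033) for q in [(273.7,15),(365.8,15),(360.7,194.7),(280.8,194.7)]]
print(np.round(c,4),np.mean(c,0),np.linalg.norm(c[0]-c[1]),np.linalg.norm(c[0]-c[3]))
E
```

```text
[[ 0.6446 -0.0873]
 [ 0.6471 -0.1587]
 [ 0.5076 -0.165 ]
 [ 0.505  -0.0929]] [ 0.57606457 -0.12597374] 0.07147677984598781 0.13964171650441168
```

The bar is within 2 mm of the slip's centre and within about 0.3° of its heading. I'm handing it in.

```bash
python3 -c "
from cell import robot
print(robot.sign_off())"
```

```text
the job is handed in; nothing more can be done
None
```

I pressed the pedal to its stop, drew the soap out, and set it flat and the same way up on the cork slip, within about 2 mm of centre. I handed the job in at about 18 s.

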